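# Fit the sensor deck onto the rover's studs

### The arm

A 7-joint arm with a two-finger parallel gripper is mounted at the origin on the work surface. World frame = base frame: x ahead of the robot, y to its left, z up, the work surface at z = 0. Lengths are in m, angles in rad, forces in N, time in s.
With the tool pointing down it reaches from about 0.425 to 0.925 m from the base axis. Payload 6.8 kg.
Tool frame: the origin (TCP) lies midway between the tips of the shut fingers; the grasp point (between the pads) lies 19 mm behind it; z points along the fingers, y is the line along which they close (so a half turn about z gives the same grasp; the last joint's range is limited). The gripper opens to 85 mm and grips with 20 to 120 N. Pads are 22 mm wide; open, the fingers measure 114 mm over their backs; the gripper's body (76 mm by 85 mm) begins 54 mm behind the grasp point. The pads swing forward as they close: fully open they stand 13 mm farther back than shut.
Start: joints at [-1.446, 0.477, 0.022, 1.555, -0.011, 1.109, -0.083], TCP at [0.156, 0.657, 0.231] pointing down, gripper open.
Joint ranges: [-2.96, 2.96], [-0.34, 2.1], [-1.41, 1.46], [0.24, 2.44], [-1.37, 4.51], [0.17, 1.92], [-2.96, 2.96]. Speed limits (rad/s): [2.39, 2.39, 3.14, 3.14, 3.14, 3.14, 3.14].

### API

Orientations are given as a rotation vector (axis times angle).
In Python, from bench import r gives the robot as it stands.
- The arm moves only by the tool servo_tool, never from a script. Its arguments are lists of equal length, an entry for each row: "turn": the turn, a rotation vector about the world's x, y, z in units of 5 degrees (1.0 is 5 degrees), a list of three; "slide": the shift along the world's x, y, z in units of 30 mm (1.0 is 30 mm), a list of three; "hand": the opening, from 0 (shut) to 1 (fully open). In form: {"turn": [[rx, ry, rz], ...], "slide": [[dx, dy, dz], ...], "hand": [hand, ...]}. A call has 1 to 8 rows; each row is the pose to reach, as a shift and turn from the pose commanded when the call began; what a row does not reach only later rows make up. A row lasts 1/8 s, in which the tool goes at most 62.5 mm and 10.7 degrees, less where a joint would pass 70% of its speed; a pose out of reach is approached as far as the arm can. A call with a gripper value outside its range is refused whole. The fingers move at their own pace and stop on an object; "squeeze" is the grip in N (left out, the last holds). Time passes only in rows, so rows that repeat a pose let the fingers close. It gives the time, the measured TCP pose, the force, the opening and the grip force at its end, in the units of the state.
- r.get_obs(): the state, without advancing time (a new reading comes with each control period).
- r.grab_frame(name): name is "scene" or "top" or "wrist"; returns (picture, depth): 480x640x3 uint8, red, green, blue; 480x640 float32, m along the optical axis (not along the pixel's ray), 0 where there is no reading.
- r.get_calibration(name): a dict with "fovy" (degrees; the focal length in pixels is half the picture's height over the tangent of half this angle, whatever the lens; pixels are square), "cx", "cy" (the principal point, pixels), "R" (3x3) and "t" (3): a world point X has camera coordinates R X + t. Camera axes: x right, y down, z forward; pixel columns grow to the right and rows downward; lengths in m; the calibration is good to about 2 mm. A picture is of the moment at which its call begins: read the wrist's pose just before it. get_calibration takes no time and is no camera call; for the wrist camera it gives the pose at the moment of the call.
- r.hand_in(): hands the job in; it is judged then, once.
The state is a dict: "clock": time; "joints": joint angles; "qvel": joint speeds; "tau": joint torques, N m; "tcp_pos": TCP position; "orientation": TCP orientation; "contact_force": force on the tool from outside, world axes, zero at the start; "moment": the same for the moment, N m; "grip_width": finger opening in m; "gripper_force": force on a finger pad.
Only numpy, scipy, OpenCV 4.12 (cv2) and the standard library are available. Lean on these libraries where they do the work, as an engineer would, in place of code of your own. Each camera call takes 0.05 s, during which the arm holds its last target. There are 200 camera calls.

### The job

Pick up the blue sensor deck plate and touch it down level on the tips of the two brass studs of the little grey rover, about 3 cm to one side of its place. Then bring it across until both its holes drop over the studs, and keep hold of it until it lies flush on the rover's top before letting go. Leave the red spare plate where it lies.

Things in the scene. Friction and masses are not known exactly. Their poses are not given: they have to be found in the camera images.
- deck_plate: Loose blue plate, 180 (x) x 116 (y) x 6 mm, 0.18-0.33 kg, flat on the bench. Two through holes, 32 mm diameter, at x = +55 and -55 mm, y = 0. Black housing to grip it by on its middle: 60 (x) x 40 (y) mm, from 6 to 48 mm height, with a steel disc (28 mm diameter) on it up to 56 mm. Origin: centre of the plate's underside; z up. A half turn about z is the same.
- spare_plate: Loose red plate of the same 180 x 116 x 6 mm outline, a bystander: its two holes are 17 mm wide and 70 mm apart, its black block is 36 (x) x 40 (y) mm, as tall as the blue one's. Origin: centre of its underside. Red and blue may lie on either side of the rover.
- chassis: Grey rover fixed to the bench. Origin: centre of its underside at bench height; x along it, z up. Flat top 190 (x) x 104 (y) mm, 70 mm up; wheels reach y = +-80 mm, 66 mm up. Brass studs, 14 mm diameter, bevelled tips, at x = +-55 mm, y = 0, reach 95 mm up. Deck plate is home with its origin 70 mm above this one, x axes parallel either way; the holes leave 9 mm play each way.
Things that resemble listed ones, but are neither listed nor needed, are in the scene too. What is shaped like the deck_plate but orange is not meant.

How it is judged:
By the outcome, as a careful person would: the job done as asked, in the order asked, and still so for the second after the job is handed in, with the robot touching nothing.
It also fails if it takes over 40 s, if anything falls off the work surface, if the arm or the gripper's body presses on something with over 40 N, if the wrist force passes 120 N, or if a joint passes its speed limit or range.

## Working session

There is one attempt and no reset: what is moved stays moved. The work goes in short steps, Python scripts to look and compute and a tool call to move; the robot and the scene stay as the last step left them, time stands still between calls to the robot, and variables do not carry over. Pictures are saved under pics/ and viewed, at most 10 in all, crops included, and the job is handed in when it is done.

Besides the shell and the picture viewer there is one more tool, called after "Request:" as name(argument=value, ...), one argument or row to a line, values as JSON. servo_tool: Moves the arm, as the interface text tells. Its arguments: {"type":"object","properties":{"turn":{"type":"array"},"slide":{"type":"array"},"hand":{"type":"array"},"squeeze":{"type":"number"}},"required":["turn","slide","hand"]}

```bash
mkdir -p pics; ls; cat > h.py <<'E'
import numpy as np,cv2
from bench import r
def save(n,im): cv2.imwrite('pics/'+n,im[:,:,::-1])
def ray(c,u,v,z):
    f=240/np.tan(np.radians(c['fovy'])/2); R=np.array(c['R']);t=np.array(c['t'])
    o=-R.T@t; d=R.T@np.array([(u-c['cx'])/f,(v-c['cy'])/f,1.]); s=(z-o[2])/d[2]; return o+s*d
def pt(c,u,v,d):
    f=240/np.tan(np.radians(c['fovy'])/2); R=np.array(c['R']);t=np.array(c['t'])
    return R.T@(np.array([(u-c['cx'])/f*d,(v-c['cy'])/f*d,d])-t)
E
python3 - <<'E'
from h import *
print(r.get_obs())
for n in('top','scene'):
    c=r.get_calibration(n);print(n,c);im,d=r.grab_frame(n);save(n+'0.png',im);np.savez(n+'0.npz',im=im,d=d)
E
```

```text
pics
{'clock': 0.0, 'joints': array([-1.44607608,  0.47779507,  0.02232544,  1.55644474, -0.0114954 ,
        1.10931026, -0.0830817 ]), 'qvel': array([ 6.74947467e-04, -1.36841926e-03, -4.12245175e-04, -4.36722496e-04,
       -4.35688650e-04,  7.57044498e-05, -1.31635806e-03]), 'tau': array([ 1.16585703e-03, -5.96456087e+01,  1.60751615e+00, -2.81200129e+01,
        1.24338051e-02,  9.18196019e-03,  1.05726917e-05]), 'tcp_pos': array([0.15560816, 0.65620978, 0.23033166]), 'orientation': array([-3.64793027e-01, -3.12026024e+00,  2.87087994e-03]), 'contact_force': array([-0.50261001,  0.16209696,  0.267932  ]), 'moment': array([-0.01200556,  0.05481771, -0.00132655]), 'gripper_force': 0.0, 'grip_width': 0.08520794371296664}
top {'fovy': 53.988778414181326, 'cx': 311.80147669676063, 'cy': 242.49874824598274, 'R': array([[-0.01979847, -0.99969811, -0.01455023],
       [-0.98772211,  0.02181276, -0.15469077],
       [ 0.15496145,  0.01130895, -0.98785579]]), 't': array([0.01072114, 0.45141707, 0.76905726])}
scene {'fovy': 45.715446991953165, 'cx': 305.04220052389337, 'cy': 245.35123246435583, 'R': array([[ 0.81419395,  0.58050461, -0.01012966],
       [ 0.36313903, -0.52278329, -0.77125072],
       [-0.45301021,  0.6242692 , -0.63645087]]), 't': array([-0.36838748, -0.11236115,  1.2318717 ])}
```

View pics/top0.png

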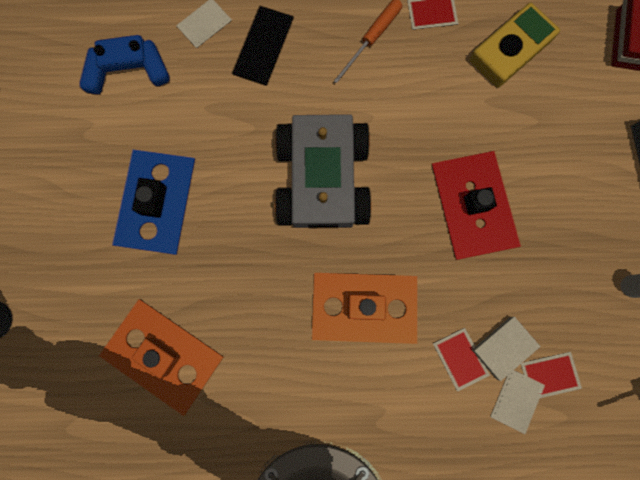

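View pics/scene0.png

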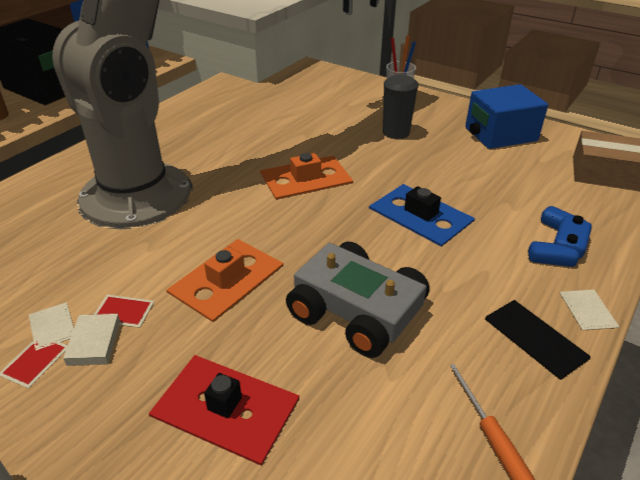

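The top view shows the blue plate at (154,202). Things that could be mistaken for it:
- the blue gamepad at (124,62)
- the orange plates at (163,355) and (365,308)
- the red spare at (476,205)
- the blue box, seen only in the scene view at (506,115)

I choose the blue plate with the black housing and two wide holes at (160,172) and (149,231). The rover is at (323,170), with its studs at (322,132) and (323,197).

```bash
cat > m.py <<'E'
from h import *
c=r.get_calibration('top');z=np.load('top0.npz');im,d=z['im'],z['d']
hsv=cv2.cvtColor(im,cv2.COLOR_RGB2HSV)
m=cv2.inRange(hsv,(100,120,40),(130,255,255));m[:130]=0
cs,h=cv2.findContours(m,cv2.RETR_CCOMP,cv2.CHAIN_APPROX_NONE)
i=max(range(len(cs)),key=lambda k:cv2.contourArea(cs[k]))
P=lambda k,z:np.array([ray(c,*p[0],z)[:2] for p in cs[k]])
rc=cv2.minAreaRect(P(i,.006).astype(np.float32)*1000);print('plate',rc)
for k in range(len(cs)):
    if h[0][k][3]==i and cv2.contourArea(cs[k])>20: print('hole/blk',cs[k].mean((0,1)),cv2.contourArea(cs[k]),cv2.minEnclosingCircle(P(k,.006).astype(np.float32)*1000))
m=cv2.inRange(hsv,(10,90,60),(28,255,255))
m[:, :300]=0;m[:,345:]=0;m[:122]=0;m[215:]=0
n,l,s,ce=cv2.connectedComponentsWithStats(m)
for k in range(1,n):
    if s[k][4]>15: print('stud',ce[k],s[k],ray(c,*ce[k],.093), pt(c,*ce[k],d[int(ce[k][1]),int(ce[k][0])]))
# green/top heights
print('top',pt(c,323,168,d[168,323]),'plate',pt(c,150,250,d[250,150]),'disc',pt(c,146,194,d[194,146]))
g=((hsv[...,1]<60)&(hsv[...,2]>60)).astype(np.uint8)*255;g[:110]=0;g[232:]=0;g[:,:288]=0;g[:,358:]=0
q,_=cv2.findContours(g,cv2.RETR_EXTERNAL,2);q=max(q,key=cv2.contourArea)
print('rover',cv2.minAreaRect((np.array([ray(c,*p[0],.07)[:2] for p in q])*1000).astype(np.float32)))
save('crop.png',np.hstack([cv2.resize(im[140:265,105:205],(400,500)),cv2.resize(im[110:235,270:370],(400,500))]))
E
python3 m.py
```

```text
plate ((538.6214599609375, 284.9718933105469), (115.07992553710938, 178.29441833496094), 80.42471313476562)
hole/blk [148.25925926 230.5       ] 291.0 ((484.32916259765625, 293.69000244140625), 18.325603485107422)
hole/blk [151.86538462 190.33333333] 1347.0 ((559.6630859375, 286.8243713378906), 52.61833190917969)
stud [322.5483871  131.24193548] [318 127   9  11  62] [ 0.62708322 -0.02071172  0.093     ] [ 0.62608876 -0.02066903  0.09544069]
stud [322.95522388 196.20895522] [319 192   9  11  67] [ 0.51736265 -0.01880531  0.093     ] [ 0.51684645 -0.01877555  0.09499677]
top [ 0.57210643 -0.02037633  0.06908773] plate [0.44897496 0.28888001 0.0061282 ] disc [0.53822768 0.28146315 0.05467054]
rover ((572.2398681640625, -19.687774658203125), (102.44816589355469, 187.80506896972656), 89.23823547363281)
```

View pics/crop.png

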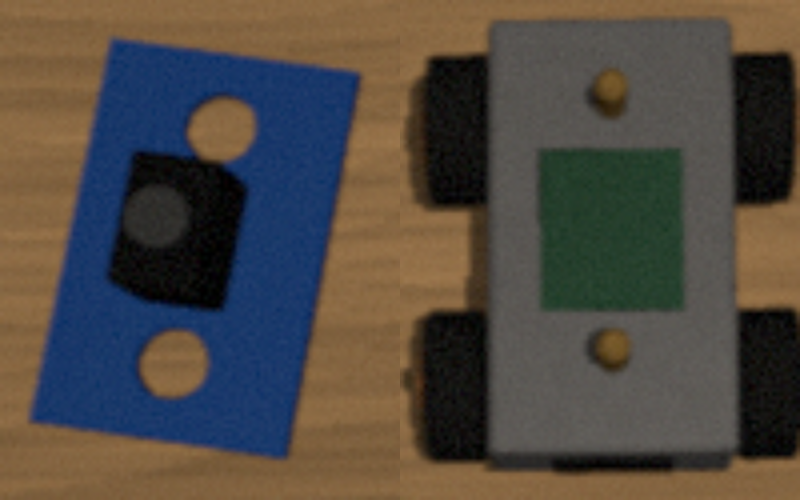

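The crop confirms the choice: blue plate, black housing, two wide holes. The rover's two stud tips also show clearly. Next I check the pencil cup near the path and the plate's yaw difference.

```bash
python3 - <<'E'
from h import *
c=r.get_calibration('scene');d=np.load('scene0.npz')['d']
for u,v in((397,133),(397,110),(400,80),(396,72),(410,66),(411,75),(384,95),(506,95),(545,110),(467,110)): print(u,v,pt(c,u,v,d[v,u]).round(3))
from scipy.spatial.transform import Rotation as Q
print(Q.from_rotvec(r.get_obs()['orientation']).as_matrix().round(4))
E
```

```text
397 133 [0.351 0.53  0.017]
397 110 [0.349 0.522 0.08 ]
400 80 [0.332 0.556 0.138]
396 72 [0.247 0.704 0.087]
410 66 [0.253 0.772 0.082]
411 75 [0.281 0.724 0.08 ]
384 95 [0.302 0.539 0.1  ]
506 95 [0.543 0.701 0.1  ]
545 110 [0.637 0.71  0.084]
467 110 [0.431 0.775 0.   ]
[[-9.730e-01  2.307e-01 -2.000e-04]
 [ 2.307e-01  9.730e-01 -1.600e-03]
 [-1.000e-04 -1.600e-03 -1.000e+00]]
```

Request:
servo_tool(
  turn=[
    [0, 0, 0],
    [0, 0, 0],
    [0, 0, 0.2],
    [0, 0, 0.4],
    [0, 0, 0.6],
    [0, 0, 0.76],
    [0, 0, 0.76],
    [0, 0, 0.76],
  ],
  slide=[
    [0, -1, 1.6],
    [0.7, -2.5, 2.5],
    [1.7, -4.0, 3],
    [2.9, -5.6, 3],
    [4.2, -7.1, 3],
    [5.7, -8.5, 2.6],
    [7.2, -9.8, 2],
    [8.8, -11, 1],
  ],
  hand=[1, 1, 1, 1, 1, 1, 1, 1],
)

```text
clock: 1.1
tcp_pos: [0.418, 0.3278, 0.2635]
orientation: [0.262, 3.129, 0.003]
contact_force: [1.7, 1.2, -1.2]
grip_width: 0.0849
gripper_force: 0.0
```

Request:
servo_tool(
  turn=[
    [0, 0, 0],
    [0, 0, 0],
    [0, 0, 0],
    [0, 0, 0],
    [0, 0, 0],
  ],
  slide=[
    [1.5, -0.5, -0.8],
    [2.8, -1, -2],
    [3.95, -1.37, -3.2],
    [3.95, -1.37, -3.5],
    [3.95, -1.37, -3.5],
  ],
  hand=[1, 1, 1, 1, 1],
)

```text
clock: 1.72
tcp_pos: [0.5338, 0.2883, 0.1575]
orientation: [-0.26, -3.129, 0.002]
contact_force: [-0.3, 0.2, -0.3]
grip_width: 0.0852
gripper_force: 0.0
```

```bash
python3 - <<'E'
from h import *
o=r.get_obs();c=r.get_calibration('wrist');im,d=r.grab_frame('wrist');save('w1.png',im);np.savez('w1.npz',im=im,d=d)
print(o['tcp_pos'],o['orientation'],o['contact_force'])
hsv=cv2.cvtColor(im,cv2.COLOR_RGB2HSV)
m=cv2.inRange(hsv,(100,120,30),(130,255,255))
cs,h=cv2.findContours(m,cv2.RETR_CCOMP,cv2.CHAIN_APPROX_NONE)
for k in range(len(cs)):
    if cv2.contourArea(cs[k])>400:
        P=np.array([ray(c,*p[0],.006)[:2] for p in cs[k]],np.float32)*1000
        print(h[0][k][3],cs[k].mean((0,1)),cv2.minAreaRect(P),cv2.minEnclosingCircle(P))
E
```

```text
[0.53382799 0.28827847 0.1575118 ] [-2.60495232e-01 -3.12870369e+00  1.64683926e-03] [-0.25550454  0.17041959 -0.27158974]
-1 [320.85064011 220.76671408] ((537.9386596679688, 284.6239929199219), (113.30162811279297, 177.01870727539062), 80.46736145019531) ((537.7055053710938, 284.61505126953125), 104.73770904541016)
5 [317.81818182 243.25524476] ((558.2363891601562, 281.24188232421875), (48.59940719604492, 100.16809844970703), 80.48876953125) ((556.9971313476562, 282.0976867675781), 51.68862533569336)
5 [317.23893805 162.30088496] ((483.4201354980469, 293.8727722167969), (33.62150573730469, 33.17821502685547), 35.43501281738281) ((483.75518798828125, 293.8296203613281), 17.500713348388672)
```

View pics/w1.png

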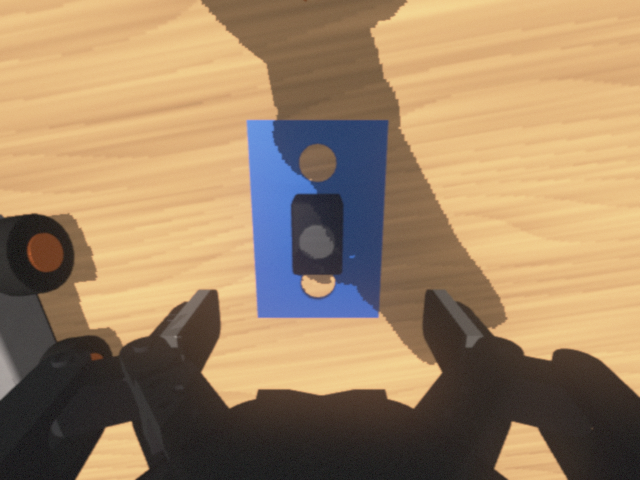

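The wrist view shows the blue plate squarely between the open fingers, with its holes at (317,162) and (318,283) and the housing at (317,235). Its position agrees with the top view to within 1 mm, so I descend.

Request:
servo_tool(
  turn=[
    [0, 0, 0],
    [0, 0, 0],
    [0, 0, 0],
    [0, 0, 0],
    [0, 0, 0],
    [0, 0, 0],
  ],
  slide=[
    [0, 0, -1],
    [0, 0, -2.2],
    [0, 0, -3.4],
    [0, 0, -4.3],
    [0, 0, -4.7],
    [0, 0, -4.7],
  ],
  hand=[1, 1, 1, 1, 1, 1],
)

```text
clock: 2.52
tcp_pos: [0.5347, 0.289, 0.0179]
orientation: [0.26, 3.131, 0.001]
contact_force: [-0.9, 0.1, 0.3]
grip_width: 0.0854
gripper_force: 0.0
```

Request:
servo_tool(
  turn=[
    [0, 0, 0],
    [0, 0, 0],
    [0, 0, 0],
    [0, 0, 0],
    [0, 0, 0],
    [0, 0, 0],
    [0, 0, 0],
    [0, 0, 0],
  ],
  slide=[
    [0.11, -0.14, -0.15],
    [0.11, -0.14, -0.15],
    [0.11, -0.14, -0.15],
    [0.11, -0.14, -0.15],
    [0.11, -0.14, -0.15],
    [0.11, -0.14, -0.15],
    [0.11, -0.14, -0.15],
    [0.11, -0.14, -0.15],
  ],
  hand=[1, 1, 0.3, 0.3, 0.3, 0.3, 0.3, 0.3],
  squeeze=60,
)

```text
clock: 3.52
tcp_pos: [0.5384, 0.2841, 0.0132]
orientation: [0.261, 3.13, 0.001]
contact_force: [0.0, -1.5, 5.1]
grip_width: 0.0394
gripper_force: 61.9
```

Request:
servo_tool(
  turn=[
    [0, 0, 0],
    [0, 0, 0],
    [0, 0, 0],
    [0, 0, 0],
    [0, 0, 0],
    [0, 0, 0],
  ],
  slide=[
    [0, 0, 0.4],
    [0, 0, 1.2],
    [0, 0, 2.4],
    [0, 0, 3.6],
    [0, 0, 4.3],
    [0, 0, 4.3],
  ],
  hand=[0.3, 0.3, 0.3, 0.3, 0.3, 0.3],
)

```text
clock: 4.28
tcp_pos: [0.539, 0.2844, 0.1435]
orientation: [0.261, 3.128, 0.003]
contact_force: [-0.0, -0.2, -3.9]
grip_width: 0.0391
gripper_force: 61.2
```

Request:
servo_tool(
  turn=[
    [0, 0, 0.2],
    [0, 0, 0.5],
    [0, 0, 0.8],
    [0, 0, 1.1],
    [0, 0, 1.4],
    [0, 0, 1.6],
    [0, 0, 1.7],
    [0, 0, 1.7],
  ],
  slide=[
    [0.1, -0.8, 0],
    [0.3, -2.2, 0],
    [0.5, -3.8, 0],
    [0.7, -5.4, 0],
    [0.9, -7, 0],
    [1.15, -8.4, 0],
    [1.15, -9.1, 0],
    [1.15, -9.1, 0],
  ],
  hand=[0.3, 0.3, 0.3, 0.3, 0.3, 0.3, 0.3, 0.3],
)

```text
clock: 5.28
tcp_pos: [0.5716, 0.0084, 0.1405]
orientation: [-0.035, -3.139, 0.002]
contact_force: [0.3, -0.1, -3.1]
grip_width: 0.0394
gripper_force: 61.1
```

Request:
servo_tool(
  turn=[
    [0, 0, 0],
    [0, 0, 0],
  ],
  slide=[
    [0, 0, 0],
    [0, 0, 0],
  ],
  hand=[0.3, 0.3],
)

```text
clock: 5.52
tcp_pos: [0.5725, 0.0127, 0.1414]
orientation: [-0.025, -3.141, -0.001]
contact_force: [0.1, 0.1, -2.6]
grip_width: 0.0391
gripper_force: 61.1
```

```bash
python3 - <<'E'
from h import *
o=r.get_obs();print(o['tcp_pos'],o['orientation'],o['contact_force'],o['moment'],o['grip_width'])
for n in('wrist','scene'):
    c=r.get_calibration(n);im,d=r.grab_frame(n);save(n+'2.png',im);np.savez(n+'2.npz',im=im,d=d,R=c['R'],t=c['t'],cx=c['cx'],cy=c['cy'],fovy=c['fovy'])
a,b=cv2.imread('pics/wrist2.png'),cv2.imread('pics/scene2.png')
cv2.imwrite('pics/both2.png',np.hstack([cv2.resize(a,(400,300)),cv2.resize(b[150:450,200:600],(400,300))]))
E
```

```text
[0.572459   0.01268486 0.14140887] [-2.49187642e-02 -3.14071397e+00 -8.56243833e-04] [ 0.06396616  0.08711717 -2.56216228] [ 0.02550175  0.02683678 -0.01008778] 0.03909217284801739
```

View pics/both2.png

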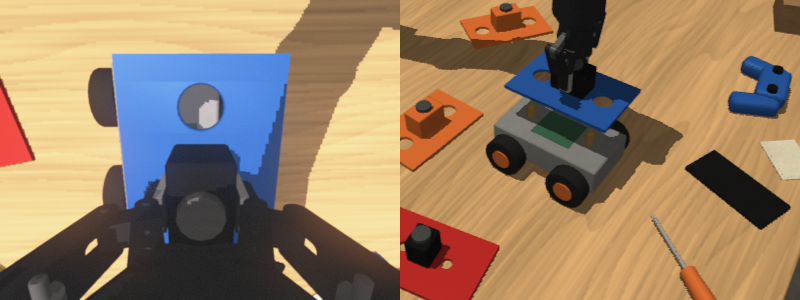

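The left half (wrist view) shows the plate held square, with its hole at (201,107). The right half (scene view) shows it hovering above the rover's studs. Now I measure its tilt and centre from wrist depth.

```bash
cat > tilt.py <<'E'
from h import *
def tilt(n,z=None):
    z=np.load(n) if z is None else z
    c={k:z[k] for k in('R','t','cx','cy','fovy')};im,d=z['im'],z['d']
    hsv=cv2.cvtColor(im,cv2.COLOR_RGB2HSV);m=cv2.inRange(hsv,(100,110,30),(130,255,255))
    k,l,s,ce=cv2.connectedComponentsWithStats(m);cand=range(1,k)
    b=max(cand,key=lambda i:s[i][4]);mm=(cv2.erode((l==b).astype(np.uint8),np.ones((5,5)))>0)&(d>0)
    v,u=np.nonzero(mm);P=np.array([pt(c,a,e,d[e,a]) for a,e in zip(u[::5],v[::5])])
    ok=np.ones(len(P),bool)
    for _ in range(4):
        q,*_=np.linalg.lstsq(np.c_[P[ok,:2]-P[:,:2].mean(0),np.ones(ok.sum())],P[ok,2],rcond=None)
        ok=abs(np.c_[P[:,:2]-P[:,:2].mean(0),np.ones(len(P))]@q-P[:,2])<.004
    print(n,'slopes deg',np.degrees(q[:2]),'z at mean',q[2],P[:,:2].mean(0),'x',np.percentile(P[:,0],[0,100]),'y',np.percentile(P[:,1],[0,100]))
    zt=q[2]
    cs,h=cv2.findContours((l==b).astype(np.uint8),cv2.RETR_CCOMP,cv2.CHAIN_APPROX_NONE)
    for j in range(len(cs)):
        if cv2.contourArea(cs[j])>150:
            X=np.array([ray(c,*p[0],zt)[:2] for p in cs[j]],np.float32)*1000
            print(h[0][j][3],cv2.minAreaRect(X),cv2.minEnclosingCircle(X))
if __name__=='__main__':
    tilt('wrist2.npz');tilt('scene2.npz')
E
python3 tilt.py
```

```text
wrist2.npz slopes deg [-0.04850684  0.00183045] z at mean 0.13373674465854904 [0.52226028 0.01429005] x [0.48293782 0.59534544] y [-0.04338203  0.07218484]
-1 ((539.6170654296875, 14.127864837646484), (115.60417175292969, 113.7107162475586), 89.09969329833984) ((539.627197265625, 14.27772331237793), 80.74435424804688)
0 ((517.0257568359375, 14.308226585388184), (31.25834083557129, 31.16147804260254), 89.0876235961914) ((517.0068969726562, 14.301213264465332), 15.967682838439941)
scene2.npz slopes deg [-0.01960213 -0.01708858] z at mean 0.13326101185369324 [ 0.58882455 -0.00487969] x [0.48907868 0.66154795] y [-0.04619096  0.06308294]
-1 ((575.2428588867188, 9.601375579833984), (120.87041473388672, 182.8165740966797), 89.12287139892578) ((574.7939453125, 9.936229705810547), 107.84268188476562)
0 ((630.2521362304688, 9.090664863586426), (29.70473861694336, 31.49056625366211), 84.6823959350586) ((629.98583984375, 9.299612045288086), 16.417951583862305)
```

Request:
servo_tool(
  turn=[
    [0, 0, 0],
    [0, 0, 0],
    [0, 0, 0],
    [0, 0, 0],
  ],
  slide=[
    [0, 0, -0.4],
    [0, 0, -0.8],
    [0, 0, -0.95],
    [0, 0, -0.95],
  ],
  hand=[0.3, 0.3, 0.3, 0.3],
)

```text
clock: 6.12
tcp_pos: [0.5724, 0.0108, 0.1127]
orientation: [-0.029, -3.14, 0.0]
contact_force: [0.8, 0.1, -2.9]
grip_width: 0.0393
gripper_force: 61.1
```

Request:
servo_tool(
  turn=[
    [0, 0, 0],
    [0, 0, 0],
    [0, 0, 0],
  ],
  slide=[
    [0, 0, -0.06],
    [0, 0, -0.1],
    [0, 0, -0.1],
  ],
  hand=[0.3, 0.3, 0.3],
)

```text
clock: 6.5
tcp_pos: [0.5728, 0.011, 0.1104]
orientation: [0.029, 3.141, 0.0]
contact_force: [-0.4, 0.1, -2.3]
grip_width: 0.0392
gripper_force: 61.1
```

Request:
servo_tool(
  turn=[
    [0, 0, 0],
    [0, 0, 0],
    [0, 0, 0],
  ],
  slide=[
    [0, 0, -0.04],
    [0, 0, -0.08],
    [0, 0, -0.08],
  ],
  hand=[0.3, 0.3, 0.3],
)

```text
clock: 6.88
tcp_pos: [0.5728, 0.011, 0.1082]
orientation: [0.028, 3.141, 0.0]
contact_force: [-1.1, 0.1, 0.3]
grip_width: 0.0396
gripper_force: 61.3
```

Request:
servo_tool(
  turn=[
    [0, 0, 0],
    [0, 0, 0],
    [0, 0, 0],
  ],
  slide=[
    [0, 0, -0.03],
    [0, 0, -0.03],
    [0, 0, -0.03],
  ],
  hand=[0.3, 0.3, 0.3],
)

```text
clock: 7.25
tcp_pos: [0.5729, 0.011, 0.1081]
orientation: [0.028, 3.141, 0.001]
contact_force: [-4.5, 0.9, 8.5]
grip_width: 0.0394
gripper_force: 62.5
```

```bash
python3 - <<'E'
from h import *
from tilt import tilt
o=r.get_obs();print(o['tcp_pos'],o['orientation'],o['contact_force'],o['moment'],o['grip_width'])
for n in('wrist','scene'):
    c=r.get_calibration(n);im,d=r.grab_frame(n);save(n+'3.png',im);tilt(n,dict(c,im=im,d=d))
E
```

```text
[0.57285385 0.01100729 0.10808574] [2.84792600e-02 3.14118489e+00 6.05220085e-04] [-4.52067842  0.90761702  8.52690654] [-0.2853867   0.91335504 -0.00482794] 0.03939385071971021
wrist slopes deg [ 0.01618119 -0.07252387] z at mean 0.10041170911186412 [0.52251495 0.01254233] x [0.48277076 0.59570126] y [-0.04515266  0.07043225]
-1 ((539.8382568359375, 12.453269958496094), (115.63235473632812, 114.10977935791016), 88.94088745117188) ((540.018310546875, 12.380897521972656), 80.91104888916016)
0 ((517.3770751953125, 12.727151870727539), (31.363689422607422, 31.371828079223633), 44.72260284423828) ((517.4243774414062, 12.844207763671875), 16.03917121887207)
scene slopes deg [-0.02766214 -0.04372243] z at mean 0.09992604501181179 [ 0.590016   -0.00728049] x [0.49079666 0.66181746] y [-0.04733847  0.06208461]
-1 ((575.623779296875, 7.848030090332031), (121.2806396484375, 182.3850555419922), 89.08372497558594) ((575.214599609375, 7.40025520324707), 107.00796508789062)
0 ((629.8856811523438, 7.883056640625), (29.700763702392578, 29.464929580688477), 86.22932434082031) ((629.5206909179688, 7.097478866577148), 16.334367752075195)
```

Touchdown is level, with about 11 N on both studs and an offset of about 31 mm in +y. Now I slide across with light contact.

Request:
servo_tool(
  turn=[
    [0, 0, 0],
    [0, 0, 0],
    [0, 0, 0],
    [0, 0, 0],
    [0, 0, 0],
    [0, 0, 0],
    [0, 0, 0],
    [0, 0, 0],
  ],
  slide=[
    [0, -0.12, 0],
    [0, -0.27, 0],
    [0, -0.42, 0],
    [0, -0.57, 0],
    [0, -0.72, 0],
    [0, -0.87, 0],
    [0, -1.0, 0],
    [0, -1.04, 0],
  ],
  hand=[0.3, 0.3, 0.3, 0.3, 0.3, 0.3, 0.3, 0.3],
)

```text
clock: 8.35
tcp_pos: [0.5723, -0.0212, 0.1066]
orientation: [-0.03, -3.141, 0.001]
contact_force: [0.2, -0.5, -3.1]
grip_width: 0.0393
gripper_force: 61.1
```

Request:
servo_tool(
  turn=[
    [0, 0, 0],
    [0, 0, 0],
  ],
  slide=[
    [0, 0, 0],
    [0, 0, 0],
  ],
  hand=[0.3, 0.3],
)

```text
clock: 8.6
tcp_pos: [0.5727, -0.0201, 0.1069]
orientation: [-0.028, -3.141, -0.0]
contact_force: [-0.4, -0.3, -2.6]
grip_width: 0.0391
gripper_force: 61.1
```

```bash
python3 - <<'E'
from h import *
from tilt import tilt
o=r.get_obs();print(o['tcp_pos'],o['orientation'],o['contact_force'],o['moment'],o['grip_width'])
ims=[]
for n in('wrist','scene'):
    c=r.get_calibration(n);im,d=r.grab_frame(n);ims.append(im);tilt(n,dict(c,im=im,d=d))
save('both4.png',np.hstack([cv2.resize(ims[0],(400,300)),cv2.resize(ims[1][200:350,260:460],(400,300))]))
E
```

```text
[ 0.57268312 -0.02009413  0.10694466] [-2.81942180e-02 -3.14124847e+00 -7.31276045e-05] [-0.40633749 -0.31879355 -2.61409146] [ 0.00317369 -0.01912998  0.0066619 ] 0.03910420979500127
wrist slopes deg [-0.00186935 -0.01711905] z at mean 0.09925771211832084 [ 0.52234449 -0.01808937] x [0.4829985  0.59518736] y [-0.07647137  0.03976503]
-1 ((539.6774291992188, -18.50000762939453), (116.63188934326172, 114.1339111328125), 88.96540069580078) ((540.0521850585938, -18.697500228881836), 80.81745147705078)
0 ((517.3365478515625, -18.278915405273438), (31.716812133789062, 31.32792854309082), 45.49301528930664) ((517.2232055664062, -18.17686653137207), 16.067445755004883)
scene slopes deg [ 0.14864353 -0.12997707] z at mean 0.09871604612869546 [ 0.59121323 -0.03787092] x [0.48929997 0.66289754] y [-0.07903382  0.03184341]
-1 ((575.4664306640625, -22.590538024902344), (120.42803955078125, 182.37269592285156), 89.17494201660156) ((576.1860961914062, -25.843517303466797), 106.0624771118164)
0 ((630.5579833984375, -23.481861114501953), (31.971473693847656, 26.7941837310791), 34.87890625) ((630.2903442382812, -23.154953002929688), 16.029251098632812)
```

View pics/both4.png

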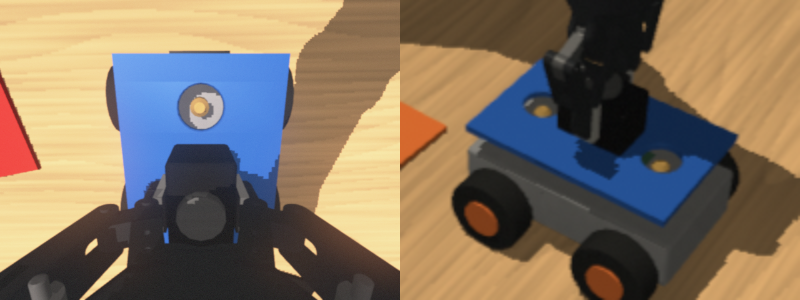

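The stud tips show inside both holes: near the centre at (200,107) in the wrist half, and at (541,107) and (660,163) in the scene half. The force is back to the plate's free weight, so I lower.

Request:
servo_tool(
  turn=[
    [0, 0, 0],
    [0, 0, 0],
    [0, 0, 0],
    [0, 0, 0],
    [0, 0, 0],
  ],
  slide=[
    [0, 0, -0.2],
    [0, 0, -0.4],
    [0, 0, -0.6],
    [0, 0, -0.7],
    [0, 0, -0.7],
  ],
  hand=[0.3, 0.3, 0.3, 0.3, 0.3],
)

```text
clock: 9.32
tcp_pos: [0.5725, -0.0203, 0.0857]
orientation: [-0.029, -3.141, 0.0]
contact_force: [0.3, 0.0, -3.0]
grip_width: 0.0393
gripper_force: 61.1
```

Request:
servo_tool(
  turn=[
    [0, 0, 0],
    [0, 0, 0],
    [0, 0, 0],
  ],
  slide=[
    [0, 0, -0.04],
    [0, 0, -0.07],
    [0, 0, -0.07],
  ],
  hand=[0.3, 0.3, 0.3],
)

```text
clock: 9.7
tcp_pos: [0.5727, -0.0202, 0.084]
orientation: [0.028, 3.141, 0.0]
contact_force: [0.1, 0.5, -3.5]
grip_width: 0.0393
gripper_force: 61.1
```

Request:
servo_tool(
  turn=[
    [0, 0, 0],
    [0, 0, 0],
    [0, 0, 0],
  ],
  slide=[
    [0, 0, -0.03],
    [0, 0, -0.06],
    [0, 0, -0.06],
  ],
  hand=[0.3, 0.3, 0.3],
)

```text
clock: 10.07
tcp_pos: [0.5728, -0.0202, 0.0832]
orientation: [0.029, 3.141, 0.001]
contact_force: [-4.2, 1.6, 6.7]
grip_width: 0.0391
gripper_force: 62.5
```

```bash
python3 - <<'E'
from h import *
from tilt import tilt
print(r.get_obs()['contact_force'])
for n in('wrist','scene'):
    c=r.get_calibration(n);im,d=r.grab_frame(n);tilt(n,dict(c,im=im,d=d))
E
```

```text
[-4.17654058  1.59269007  6.71647052]
wrist slopes deg [-0.00325542 -0.04164337] z at mean 0.07548505645938962 [ 0.52259545 -0.01828844] x [0.48303339 0.59641138] y [-0.07686122  0.03982778]
-1 ((540.027587890625, -18.706043243408203), (116.64381408691406, 113.73953247070312), 88.96065521240234) ((540.1702880859375, -18.911054611206055), 80.77887725830078)
0 ((517.2113037109375, -18.48170280456543), (31.600229263305664, 31.649015426635742), 44.72279739379883) ((517.3582763671875, -18.439170837402344), 16.149404525756836)
scene slopes deg [0.09494353 0.23896879] z at mean 0.07490432459756705 [ 0.59208277 -0.03904738] x [0.48982124 0.66165117] y [-0.07993237  0.03196546]
-1 ((576.056640625, -21.72771453857422), (122.6508560180664, 181.86378479003906), 88.7850570678711) ((575.7755126953125, -23.099864959716797), 107.5167236328125)
0 ((626.0925903320312, -19.634714126586914), (32.51107406616211, 42.833736419677734), 45.77827072143555) ((628.5897827148438, -17.120105743408203), 22.426607131958008)
```

It lies flush: the plate top is at 75.5 mm and level, with contact force present. I release and retreat straight up.

Request:
servo_tool(
  turn=[
    [0, 0, 0],
    [0, 0, 0],
    [0, 0, 0],
    [0, 0, 0],
    [0, 0, 0],
    [0, 0, 0],
  ],
  slide=[
    [0, 0, 0.02],
    [0, 0, 0.02],
    [0, 0, 0.02],
    [0, 0, 0.02],
    [0, 0, 0.02],
    [0, 0, 0.02],
  ],
  hand=[0.55, 0.7, 0.85, 1, 1, 1],
)

```text
clock: 10.92
tcp_pos: [0.5727, -0.0202, 0.0827]
orientation: [-0.028, -3.141, -0.0]
contact_force: [0.2, 0.4, 0.2]
grip_width: 0.0852
gripper_force: 0.0
```

Request:
servo_tool(
  turn=[
    [0, 0, 0],
    [0, 0, 0],
    [0, 0, 0],
    [0, 0, 0],
    [0, 0, 0],
    [0, 0, 0],
    [0, 0, 0],
    [0, 0, 0],
  ],
  slide=[
    [0, 0, 0.3],
    [0, 0, 0.8],
    [0, 0, 1.6],
    [0, 0, 2.6],
    [0, 0, 3.6],
    [0, 0, 4.2],
    [0, 0, 4.2],
    [0, 0, 4.2],
  ],
  hand=[1, 1, 1, 1, 1, 1, 1, 1],
)

```text
clock: 11.92
tcp_pos: [0.5721, -0.0201, 0.2079]
orientation: [-0.028, -3.14, 0.0]
contact_force: [0.4, 0.5, -0.2]
grip_width: 0.0859
gripper_force: 0.0
```

```bash
python3 - <<'E'
from h import *
from tilt import tilt
o=r.get_obs();print(o['tcp_pos'],o['contact_force'],o['grip_width'])
ims=[]
for n in('wrist','scene'):
    c=r.get_calibration(n);im,d=r.grab_frame(n);ims.append(im);tilt(n,dict(c,im=im,d=d))
save('both5.png',np.hstack([cv2.resize(ims[0],(400,300)),cv2.resize(ims[1][200:350,260:460],(400,300))]))
E
```

```text
[ 0.57206603 -0.02014366  0.20786086] [ 0.41426833  0.52550572 -0.23623316] 0.08589009114264008
wrist slopes deg [ 0.02800588 -0.03043356] z at mean 0.0754970340287905 [ 0.55527249 -0.02098818] x [0.48417226 0.65964704] y [-0.07649449  0.03868159]
-1 ((572.2046508789062, -19.21417236328125), (116.93637084960938, 177.2061767578125), 88.9841537475586) ((572.1814575195312, -19.405580520629883), 104.7818374633789)
0 ((592.8040771484375, -20.542327880859375), (54.84064865112305, 102.21797943115234), 81.28005981445312) ((592.3495483398438, -19.920021057128906), 51.763126373291016)
0 ((517.556396484375, -18.549747467041016), (32.447601318359375, 32.49807357788086), 43.97892761230469) ((517.606689453125, -18.45669174194336), 16.847618103027344)
scene slopes deg [0.10168461 0.02621825] z at mean 0.075003462545968 [ 0.58792001 -0.0366258 ] x [0.49084763 0.66178363] y [-0.08026312  0.03328296]
-1 ((575.2269897460938, -21.975330352783203), (122.67906951904297, 181.76702880859375), 88.95756530761719) ((575.8272094726562, -23.194530487060547), 107.49947357177734)
0 ((626.0938110351562, -19.704734802246094), (33.22051239013672, 42.33660125732422), 47.86799621582031) ((628.633056640625, -17.215726852416992), 22.423023223876953)
```

View pics/both5.png

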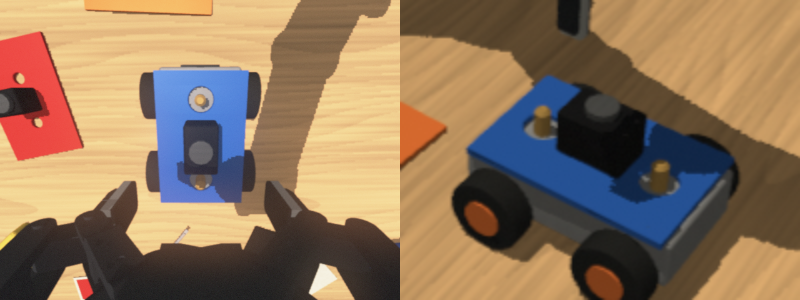

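Both studs stand up through the holes, at (201,99) and (201,180) in the wrist half. The plate is flush, the gripper is clear and the red plate lies where it was.

```bash
python3 -c "
from bench import r
print(r.hand_in())"
```

```text
the job is handed in; nothing more can be done
None
```

The blue deck plate touched down level on the stud tips about 3 cm to one side, was slid across until both holes dropped over the studs, and was released flush on the rover at about 11 s; the red plate was never touched and the job is handed in.

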